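Set the push-to-turn selector under the roll-top cover

TASK

Roll the cabinet's tambour cover fully open, then push the blue selector knob in and turn it one position clockwise, so that its pointer stands at the green dot and it has sprung fully out again, then roll the cover fully closed. Leave the yellow selector and everything else on the bench alone.

Things in the scene. Friction and masses are not known exactly. Their poses are not given: they have to be found in the camera images.
- cabinet: roll-top wooden cabinet, fixed; 330 mm wide (y), 370 mm deep, 250 mm high. Origin on the table under the drum axis; x points to its rear, away from the robot, y to its left as seen from the robot, z up. A fixed hood covers the rear of the arc; in front stands a fixed apron 126 mm high, 168 mm before the origin. Side cheeks as high as the arc, inner faces 152 mm either side of the middle.
- drum_axis (a point): middle of the horizontal drum axis (along the cabinet's y) about which the cover rolls on a radius of 175 mm, 60 mm above the table
- cover (a joint): roll angle of the tambour cover (grey slats) about the drum axis, rad: 0 = fully closed (stop), 1.12 = fully open (stop); opening carries the bar up and to the rear. It stays where it is left (about 3 to 5 N at the bar moves it) and weighs about 0.4 kg.
- pull_bar (a point): middle of the round dark steel bar on the cover's leading edge: 12 mm diameter, 110 mm long along the cabinet's y, a post at each end, 30 mm from bar axis to slat faces, on a radius of 210 mm about the drum axis. Closed it stands 60 degrees from vertical towards the robot, 165 mm above the table; fully open it is at the top of the arc (4 degrees past vertical), 270 mm above the table.
- blue_unit: fixed grey selector box with a blue strip and knob, 100 mm wide, standing inside the cabinet, 68 mm left or right of its middle (either colour on either side). Origin on the table beneath the drum axis, axes as the cabinet's. Its panel slopes 30 degrees from level, facing up and towards the robot; the knob stands square to it, 151 mm above the table, 52 mm before the origin.
- yellow_unit: fixed grey selector box with a yellow strip and knob, 100 mm wide, standing inside the cabinet, 68 mm left or right of its middle (either colour on either side). Origin on the table beneath the drum axis, axes as the cabinet's. Its panel slopes 30 degrees from level, facing up and towards the robot; the knob stands square to it, 151 mm above the table, 52 mm before the origin. Not to be turned.
- blue_grip (a point): point on the turning axis of the blue knob, mid-height of its grip bar. Its z axis is the turning axis, out of the panel; its x axis is the way the pointer (white line on the bar) points. Bar 14 mm thick (across y), 44 mm long (along x), 30 mm tall: its top is 15 mm above this point; 15 mm below is the upper face of a round skirt, 52 mm diameter, 8 mm thick. Sprung out, this point is 33 mm off the panel.
- yellow_grip (a point): point on the turning axis of the yellow knob, mid-height of its grip bar. Its z axis is the turning axis, out of the panel; its x axis is the way the pointer (white line on the bar) points. Bar 14 mm thick (across y), 44 mm long (along x), 30 mm tall: its top is 15 mm above this point; 15 mm below is the upper face of a round skirt, 52 mm diameter, 8 mm thick. Sprung out, this point is 33 mm off the panel.
- blue_turn (a joint): angle of the blue knob, rad, growing clockwise as seen looking at the panel. Three positions 50 degrees apart, marked by dots on the panel: 0 (left white dot), 0.873 (middle green dot, pointer straight up the slope), 1.745 (right white dot); about 0.07 rad of play in each. It starts in the first. It is locked while sprung out.
- blue_press (a joint): how far the blue knob is pushed in, m: 0 = sprung out, 0.0095 = fully in. Spring 9 N at first, 15 N fully in; it turns freely beyond about 0.0075 and springs back out by itself only in one of the three positions (within about 0.12 rad it snaps in by itself).
- yellow_turn (a joint): angle of the yellow knob, as for the blue one; it starts at 0
- oil_bottle: white bottle with red cap, 48 mm diameter, 110 mm high, standing left of the cabinet (bystander; origin at its underside or middle)
- bit_jar: glass jar, 60 mm diameter, 75 mm high, standing right of the cabinet (bystander; origin at its underside or middle)
- screwdriver: screwdriver lying before the cabinet (bystander; origin at its underside or middle)
- wrench: steel wrench lying on the table (bystander; origin at its underside or middle)
- funnel: small aluminium waisted funnel, 75 mm high, 56 mm wide, standing (bystander; origin at its underside or middle)
- mug: blue mug, 90 mm high, 76 mm wide (bystander; origin at its underside or middle)
- parts_tray: low blue tray, 100 x 140 x 30 mm (bystander; origin at its underside or middle)

How it is judged:
On the way, in this order (a step that is already met when the one before it is completed fails the run):
1. the cover is rolled open (joint above 0.95) (value of joint cover above 0.95 rad), for 0.2 s.
2. the blue knob is pushed in (more than 6 mm) while still less than 0.25 rad from its first position (value of joint blue_press above 0.006 m and value of joint blue_turn below 0.25 rad), for 0.05 s.
3. with the cover still open (joint above 0.8), the blue selector stands at the green dot and has sprung out (value of joint blue_turn between 0.75 and 1 rad and value of joint blue_press below 0.002 m and value of joint cover above 0.8 rad), for 0.3 s.
At the end, for the whole second after the job is handed in: the cover is closed (within 0.06 rad of its stop) and still, the blue selector is in its middle position (0.75 to 1.0 rad) and sprung out (pushed in less than 2 mm), and the yellow selector is still in its first position (within 0.15 rad of 0) (value of joint cover below 0.06 rad and value of joint blue_turn between 0.75 and 1 rad and value of joint blue_press below 0.002 m and value of joint yellow_turn between -0.15 and 0.15 rad and velocity of joint cover between -0.02 and 0.02 rad/s); the robot touches nothing.
It fails at once if the yellow selector is turned more than 0.3 rad (value of joint yellow_turn above 0.3 rad).
It fails at once if a bystander is moved more than 40 mm (distance of any of oil_bottle, bit_jar, screwdriver, wrench, funnel, mug, parts_tray from where it was at the start of the episode above 0.04 m).
It also fails if it takes over 64 s, if anything falls off the work surface, if the arm or the gripper's body presses on something with over 40 N, if the wrist force passes 120 N, or if a joint passes its speed limit or range.

ROBOT

A 6-joint arm with a two-finger parallel gripper is mounted at the origin on the work surface. World frame = base frame: x ahead of the robot, y to its left, z up, the work surface at z = 0. Lengths are in m, angles in rad, forces in N, time in s.
With the tool pointing down it reaches from about 0.375 to 0.9 m from the base axis. Payload 3.1 kg.
Tool frame: the origin (TCP) lies midway between the tips of the shut fingers; the grasp point (between the pads) lies 19 mm behind it; z points along the fingers, y is the line along which they close (so a half turn about z gives the same grasp; the last joint's range is limited). The gripper opens to 85 mm and grips with 20 to 120 N. Pads are 22 mm wide; open, the fingers measure 114 mm over their backs; the gripper's body (76 mm by 85 mm) begins 54 mm behind the grasp point. The pads swing forward as they close: fully open they stand 13 mm farther back than shut.
Start: joints at [1.06, 0.527, 1.433, -0, 1.181, -0.178], TCP at [0.204, 0.591, 0.204] pointing down, gripper open.
Joint ranges: [-3.08, 3.08], [-0.75, 2.2], [0.22, 2.44], [-1.43, 4.57], [0, 2.65], [-2.85, 2.85]. Speed limits (rad/s): [2.79, 2.79, 3.14, 3.14, 3.14, 3.14].

INTERFACE

Orientations are given as a unit quaternion [x, y, z, w].
In Python, from station import manip gives the robot as it stands.
- The arm moves only by the tool step_arm, never from a script. Its argument "targets" is text: rows parted by semicolons, each of 4 numbers parted by spaces: the shift along the tool's x, y, z in mm, then the turn about the tool's z in degrees. A call has 1 to 12 rows; each row is the pose to reach, as a shift and turn from the pose commanded when the call began, along the tool's axes at that moment; what a row does not reach only later rows make up. A row lasts 1/10 s, in which the tool goes at most 50 mm and 8.59 degrees, less where a joint would pass 70% of its speed; a pose out of reach is approached as far as the arm can. A call with a gripper value outside its range is refused whole. "gripper" is the closure, from 0 (fully open) to 1 (shut), set as the call begins (left out, the last holds). The fingers move at their own pace and stop on an object; "squeeze" is the grip in N (left out, the last holds). Time passes only in rows, so rows that repeat a pose let the fingers close. It gives the time, the measured TCP pose, the force, the opening and the grip force at its end, in the units of the state.
- manip.sense(): the state, without advancing time (a new reading comes with each control period).
- manip.snapshot(name): name is "side" or "top"; returns the picture (400x640x3 uint8, red, green, blue); there is no depth.
- manip.get_calibration(name): a dict with "fov_y" (degrees; the focal length in pixels is half the picture's height over the tangent of half this angle, whatever the lens; pixels are square), "cx", "cy" (the principal point, pixels), "extrinsics" (4x4, takes a point from camera to world coordinates). Camera axes: x right, y down, z forward; pixel columns grow to the right and rows downward; lengths in m; the calibration is good to about 2 mm. A picture is of the moment at which its call begins. get_calibration takes no time and is no camera call.
- manip.sign_off(): hands the job in; it is judged then, once.
Trained networks look in the newest picture that a camera, given by its name, has taken for a name from the list of things; names that differ only in an ending like _2 or _b are one class to them, and where a whole thing is asked for, a point or a joint stands for the part that bears it (a point fixed in the world has none). Each returns a list of dicts, best first, with "p" (0 to 1); they miss things now and then, are a little off and sometimes report something else, mostly with a low value. They report only what shows in the picture. A call takes as long as a camera call.
- manip.recognise(camera, query): "position" ([column, row] in pixels, amid what is visible of it).
- manip.masks_of(camera, query): "pixels" (400x640 bool, what is visible of it) and "position" ([column, row] in pixels, amid what is visible of it).
- manip.mark_of(camera, query): "position" ([column, row] in pixels: a listed point, or the origin of a listed thing).
The state is a dict: "t": time; "q": joint angles; "qd": joint speeds; "tau": joint torques, N m; "tcp_pos": TCP position; "tool_rot": TCP orientation; "force": force on the tool from outside, world axes, zero at the start; "ft_torque": the same for the moment, N m; "finger_gap": opening from 0.0 (shut) to 1.0 (fully open); "gripper_force": force on a finger pad.
Only numpy, scipy, OpenCV 4.12 (cv2) and the standard library are available. Lean on these libraries where they do the work, as an engineer would, in place of code of your own. Each camera call takes 0.05 s, during which the arm holds its last target. There are 200 camera calls.

## Working session

There is one attempt and no reset: what is moved stays moved. The work goes in short steps, Python scripts to look and compute and a tool call to move; the robot and the scene stay as the last step left them, time stands still between calls to the robot, and variables do not carry over. Pictures are saved under pics/ and viewed, at most 10 in all, crops included, and the job is handed in when it is done.

Besides the shell and the picture viewer there is one more tool, called after "Emit:" by a JSON object that holds its "op" and its "data". step_arm: Moves the arm, as the interface text tells. Its arguments: {"type":"object","properties":{"targets":{"type":"string"},"gripper":{"type":"number"},"squeeze":{"type":"number"}},"required":["targets"]}

```bash
ls; mkdir -p pics; python3 - <<'E'
from station import manip
import cv2,numpy as np
for c in("side","top"):
    im=manip.snapshot(c); cv2.imwrite(f"pics/{c}0.png",im[:,:,::-1])
    k=manip.get_calibration(c); print(c,k["fov_y"],k["cx"],k["cy"],np.round(k["extrinsics"],3).tolist())
    for q in("cabinet","drum_axis","pull_bar","blue_unit","oil_bottle","bit_jar","blue_grip"):
        print(q,[(np.round(d["position"],1).tolist(),round(d["p"],2)) for d in manip.mark_of(c,q)[:2]])
s=manip.sense(); print(s)
E
```

```text
pics
side 48.45226540974927 320.50813749277813 198.24857553568145 [[-0.633, 0.733, -0.248, 0.915], [0.774, 0.599, -0.204, 0.255], [-0.001, -0.322, -0.947, 1.409], [0.0, 0.0, 0.0, 1.0]]
cabinet []
drum_axis []
pull_bar [([377.4, 196.0], 0.9)]
blue_unit [([344.5, 264.9], 0.44)]
oil_bottle [([375.1, 306.8], 0.48)]
bit_jar [([263.4, 214.3], 0.78)]
blue_grip []
top 43.419576320597294 320.2068657913734 195.05379574943544 [[0.019, -0.997, 0.073, 0.476], [-1.0, -0.018, 0.009, -0.024], [-0.007, -0.073, -0.997, 1.513], [0.0, 0.0, 0.0, 1.0]]
cabinet [([289.0, 170.5], 0.57)]
drum_axis [([284.0, 169.4], 0.98)]
pull_bar [([274.6, 226.0], 0.86)]
blue_unit [([271.5, 227.3], 0.19)]
oil_bottle [([211.1, 152.0], 0.73), ([284.0, 169.4], 0.67)]
bit_jar [([366.2, 158.7], 0.71)]
blue_grip [([273.9, 227.5], 0.63)]
{'t': 0.8, 'q': array([ 1.05949414e+00,  5.27466085e-01,  1.43269740e+00, -1.94959480e-05,
        1.18136854e+00, -1.78494005e-01]), 'qd': array([-0.00028555,  0.00058514,  0.00056467,  0.00040514, -0.00050379,
       -0.0003764 ]), 'tau': array([-1.37819214e-03, -4.42251849e+01, -1.78409797e+01, -3.47512832e-04,
        6.10781808e-04, -8.95639744e-06]), 'tcp_pos': array([0.20415577, 0.59070546, 0.20353209]), 'tool_rot': array([1.65633539e-01, 9.86187370e-01, 2.54795962e-05, 1.87362728e-05]), 'force': array([0.2471327 , 0.03302026, 0.76041486]), 'ft_torque': array([ 9.62029041e-05, -4.14682961e-02, -2.26097634e-02]), 'gripper_force': 0.0, 'finger_gap': 0.9996802209492618}
```

View pics/side0.png

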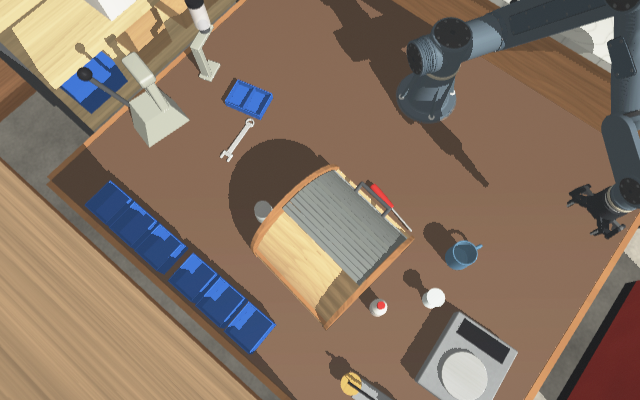

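View pics/top0.png

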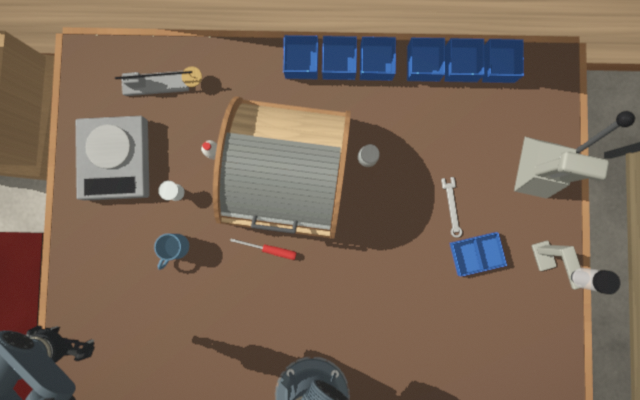

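The side view shows the closed cabinet (grey slats, bar near (370,190)). In the top view the bar runs from about (253,222) to (297,230), the screwdriver lies just in front at (265,250), and the mug is at (172,248). The gripper is at bottom left. Next I'll fit the cabinet pose.

```bash
cat > h.py <<'E'
from station import manip
import numpy as np, cv2
from scipy.optimize import least_squares
from scipy.spatial.transform import Rotation as R
def proj(c,P):
    k=manip.get_calibration(c); f=200/np.tan(np.radians(k["fov_y"]/2)); E=np.array(k["extrinsics"])
    p=(np.atleast_2d(P)-E[:3,3])@E[:3,:3]
    return p[:,:2]/p[:,2:]*f+[k["cx"],k["cy"]]
def world(pose,P):  # cabinet coords -> world, pose=x,y,yaw
    x,y,a=pose; P=np.atleast_2d(np.asarray(P,float))
    c,s=np.cos(a),np.sin(a)
    return np.c_[x+c*P[:,0]-s*P[:,1],y+s*P[:,0]+c*P[:,1],P[:,2]]
def go(target,heading=None):
    """shift in tool axes (mm) to world target; turn (deg) so that tool y lies along heading (mod 180)"""
    s=manip.sense(); M=R.from_quat(s["tool_rot"]).as_matrix()
    d=M.T@(np.array(target)-s["tcp_pos"])*1000; t=0
    if heading is not None:
        now=np.degrees(np.arctan2(M[1,1],M[0,1])); t=-(np.degrees(heading)-now)
        t=(t+90)%180-90
    return np.round(d,1),round(t,1)
E
python3 - <<'E'
from h import *
obs=[]
for c in("top","side"):
    manip.snapshot(c)
    for q,P in(("pull_bar",[-.182,0,.165]),("drum_axis",[0,0,.06])):
        for d in manip.mark_of(c,q)[:1]:
            if d["p"]>.5: obs.append((c,P,d["position"],1))
    m=manip.masks_of(c,"pull_bar")
    if m:
        ys,xs=np.nonzero(m[0]["pixels"]); pts=np.c_[xs,ys].astype(np.float32)
        print(c,"bar rect",m[0]["p"],len(xs),cv2.minAreaRect(pts),m[0]["position"])
    m=manip.masks_of(c,"cabinet")
    if m: 
        ct=max(cv2.findContours(m[0]["pixels"].astype(np.uint8),0,2)[0],key=cv2.contourArea)
        print(c,"cab",m[0]["p"],cv2.approxPolyDP(ct,6,True)[:,0].tolist())
f=lambda v:np.concatenate([(proj(c,world(v,P))[0]-u)*w for c,P,u,w in obs])
r=least_squares(f,[.55,.05,-.15]); print(r.x,np.degrees(r.x[2]),r.fun.round(1))
for c in("top","side"):
    print(c,proj(c,world(r.x,[[-.182,.055,.165],[-.182,-.055,.165],[-.168,.165,.126],[-.168,-.165,.126]])).round(0).tolist())
E
```

```text
top bar rect 0.83 9932 ((277.3088073730469, 185.08653259277344), (117.27238464355469, 92.58270263671875), 6.613461017608643) [278.9, 179.9]
top cab 0.67 [[232, 98], [216, 146], [216, 222], [334, 237], [350, 112]]
side bar rect 0.96 7449 ((347.5308837890625, 219.92103576660156), (110.10478973388672, 78.06884765625), 44.54886245727539) [349.3, 225.2]
side cab 0.97 [[333, 164], [289, 192], [251, 242], [254, 255], [324, 328], [413, 238], [387, 214], [387, 204]]
[ 0.66176065  0.09153688 -0.12271834] -7.03124266637877 [-2.1  2.8  0.5 -3.2 -1.3 -1.2]
top [[252.0, 226.0], [293.0, 232.0], [216.0, 216.0], [334.0, 233.0]]
side [[390.0, 210.0], [363.0, 185.0], [412.0, 243.0], [334.0, 168.0]]
```

```bash
python3 - <<'E'
import cv2,numpy as np
a=cv2.imread("pics/top0.png")[195:255,205:345]; b=cv2.imread("pics/side0.png")[155:255,320:420]
a=cv2.resize(a,None,fx=5.7,fy=5.7,interpolation=cv2.INTER_CUBIC)[:,:800]
b=cv2.resize(b[:, :],None,fx=2.5,fy=2.5,interpolation=cv2.INTER_CUBIC)
o=np.zeros((a.shape[0]+b.shape[0],800,3),np.uint8);o[:a.shape[0],:a.shape[1]]=a;o[a.shape[0]:,:b.shape[1]]=b
cv2.imwrite("pics/z.png",o)
E
```

```text
(no output)
```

View pics/z.png

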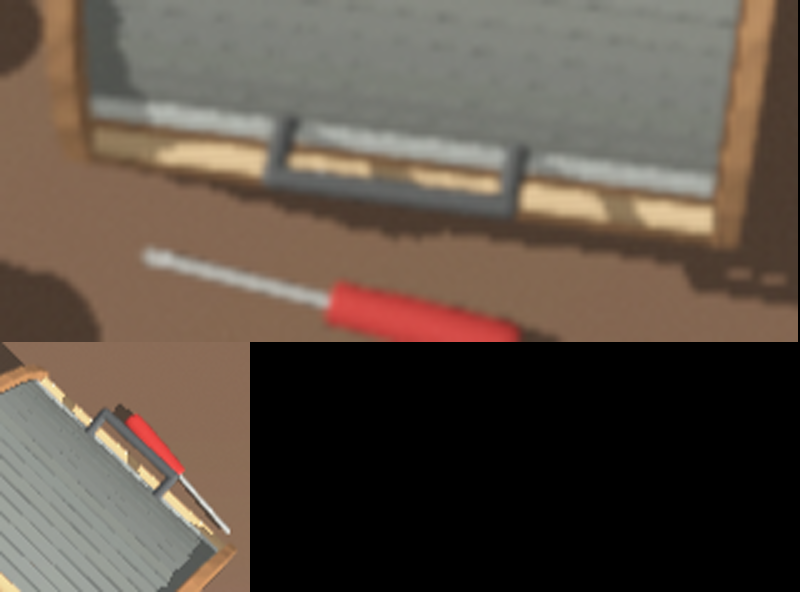

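The zoom shows bar ends at about (252.4,226.9)/(295.4,232) in the top view and (390.4,211)/(362.4,183) in the side view. The apron's top corners are at (221,221.7)/(330.4,236.2) in the top view.

```bash
python3 - <<'E'
from h import *
B=[[-.182,.057,.165],[-.182,-.057,.165]]; A=[[-.168,.152,.126],[-.168,-.152,.126]]
obs=[("top",B[0],[252.4,226.9]),("top",B[1],[295.4,232]),("side",B[0],[390.4,211]),("side",B[1],[362.4,183]),("top",A[0],[221.1,221.7]),("top",A[1],[330.4,236.2])]
f=lambda v:np.concatenate([(proj(c,world(v,P))[0]-u) for c,P,u in obs])
r=least_squares(f,[.65,.09,-.12],loss="soft_l1"); print(r.x,np.degrees(r.x[2]),f(r.x).round(1))
np.save("pose.npy",r.x)
b=world(r.x,[-.182,0,.165])[0]; print("bar",b,"reach",np.hypot(*b[:2]),"open",world(r.x,[.015,0,.27])[0])
print(go([b[0],b[1],.26],r.x[2]))
print("knobs",world(r.x,[[-.052,.068,.151],[-.052,-.068,.151]]))
E
```

```text
[ 0.65914395  0.08999059 -0.11641752] -6.670232644955859 [ 0.2  0.5 -0.7  1.2  0.1 -1.8  0.2  0.1  0.2 -3.9 -0.  -3.5]
bar [0.47837588 0.11113075 0.165     ] reach 0.491114579632355 open [0.67404242 0.08824827 0.27      ]
(array([-415.9, -363.6,  -56.5]), np.float64(77.6))
knobs [[0.61539445 0.16357036 0.151     ]
 [0.59959741 0.02849092 0.151     ]]
```

Emit:
{"op": "step_arm", "data": {"targets": "-416 -364 -56 78;-416 -364 -56 78;-416 -364 -56 78;-416 -364 -56 78;-416 -364 -56 78;-416 -364 -56 78;-416 -364 -56 78;-416 -364 -56 78;-416 -364 -56 78;-416 -364 -56 78;-416 -364 -56 78;-416 -364 -56 78", "gripper": 0.65, "squeeze": 40}}

```text
t: 2.5
tcp_pos: [0.4825, 0.1061, 0.2606]
tool_rot: [0.751, 0.66, 0.001, 0.002]
force: [-0.9, 0.7, 0.7]
finger_gap: 0.351
gripper_force: 0.0
```

```bash
python3 - <<'E'
from h import *
p=np.load("pose.npy"); b=world(p,[-.182,0,.165])[0]
s=manip.sense(); print(s["t"],s["q"].round(2),s["tcp_pos"],s["finger_gap"]); print(go([b[0],b[1],.26],p[2]))
E
```

```text
2.5 [-0.01  0.28  1.68 -0.    1.18  0.12] [0.48252712 0.10608495 0.2605629 ] 0.3513934504516909
(array([ 4.5, -4.8,  0.5]), np.float64(-0.8))
```

Emit:
{"op": "step_arm", "data": {"targets": "4 -8 30 -1;4 -8 60 -1;4 -8 75 -1;4 -8 80 -1;4 -8 80 -1", "gripper": 0.72}}

```text
t: 3.0
tcp_pos: [0.4704, 0.1162, 0.1791]
tool_rot: [0.743, 0.669, -0.0, -0.001]
force: [-0.2, -0.5, 0.2]
finger_gap: 0.28
gripper_force: 0.0
```

```bash
python3 - <<'E'
from h import *
p=np.load("pose.npy"); b=world(p,[-.182,0,.165])[0]
s=manip.sense(); print(s["tcp_pos"],s["force"],s["finger_gap"]); print(go([b[0],b[1],.152],p[2]))
im=manip.snapshot("side"); im2=manip.snapshot("top")
a=cv2.resize(im[150:230,330:430],(600,480),interpolation=cv2.INTER_CUBIC)[:,:400*2]
cv2.imwrite("pics/g1.png",a[:,:,::-1])
E
```

```text
[0.47044319 0.11615067 0.17913435] [-0.18730494 -0.52968808  0.21410438] 0.28010261594413227
(array([-4.2,  8.5, 27.1]), np.float64(0.6))
```

View pics/g1.png

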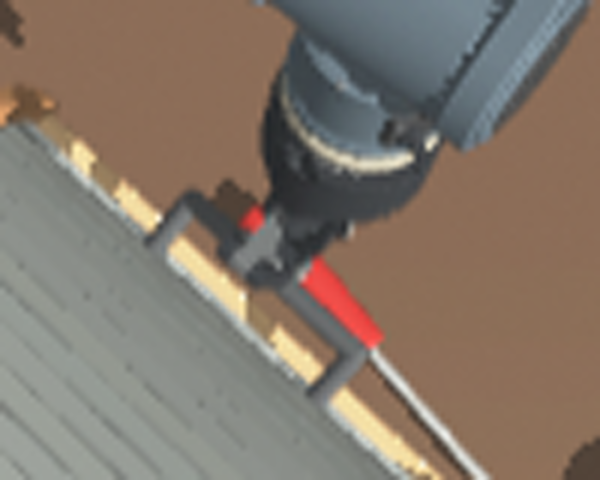

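The side crop shows the fingers over the middle of the bar, about to straddle it. I'll shift 5 mm to the rear and descend.

Emit:
{"op": "step_arm", "data": {"targets": "-4 5 0 0.6;-4 5 9 0.6;-4 5 18 0.6;-4 5 26 0.6;-4 5 26 0.6"}}

```text
t: 3.6
tcp_pos: [0.4746, 0.1112, 0.1522]
tool_rot: [0.747, 0.665, -0.001, -0.001]
force: [-0.1, -0.6, 0.3]
finger_gap: 0.278
gripper_force: 0.0
```

Emit:
{"op": "step_arm", "data": {"targets": "0 0 0 0;0 0 0 0;0 0 0 0;0 0 0 0;0 0 0 0", "gripper": 1, "squeeze": 40}}

```text
t: 4.1
tcp_pos: [0.4754, 0.1112, 0.1536]
tool_rot: [0.747, 0.665, -0.0, -0.0]
force: [0.5, -1.0, -0.2]
finger_gap: -0.002
gripper_force: 0.0
```

```bash
python3 - <<'E'
from h import *
p=np.load("pose.npy")
im=manip.snapshot("side"); im2=manip.snapshot("top")
t=manip.sense()["tcp_pos"]; print(t)
for c in("side","top"): print(c, "tcp",proj(c,t).round(1), "bar ends",proj(c,world(p,[[-.182,.055,.165],[-.182,-.055,.165]])).round(1).tolist(), [ (d["position"],d["p"]) for d in manip.mark_of(c,"pull_bar")])
a=cv2.resize(im[160:230,340:410],(400,400),interpolation=cv2.INTER_CUBIC)
b=cv2.resize(im2[190:260,240:310],(400,400),interpolation=cv2.INTER_CUBIC)
cv2.imwrite("pics/g2.png",np.hstack([a,b])[:,:,::-1])
E
```

```text
[0.4754291  0.11122255 0.15359521]
side tcp [[376.6 196.6]] bar ends [[390.0, 208.8], [363.1, 183.5]] [([376.9, 196.9], 0.75)]
top tcp [[274.  231.4]] bar ends [[253.3, 227.5], [293.9, 233.1]] [([285.1, 169.7], 0.5)]
```

View pics/g2.png

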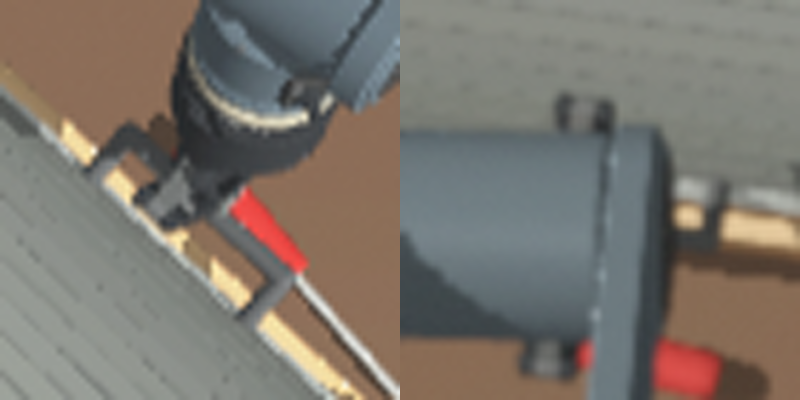

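```bash
python3 - <<'E'
from h import *
for a,b in(([252.4,226.9],[390.4,211]),([295.4,232],[362.4,183])):
    r=least_squares(lambda P:np.r_[proj("top",P)[0]-a,proj("side",P)[0]-b],[.48,.1,.16]); print(r.x.round(4),r.fun.round(1))
m=manip.sense();print(m["q"],m["tcp_pos"],m["force"])
E
```

```text
[0.4863 0.1699 0.1552] [-0.1  0.  -0.1 -0. ]
[0.4743 0.0534 0.1695] [-0.4  0.2 -0.5 -0.1]
[ 5.06155548e-04  4.20100807e-01  1.82208405e+00 -1.34194847e-05
  8.99317283e-01  1.16815023e-01] [0.47549669 0.11123728 0.15357026] [-0.84905768  0.38469132  0.65093027]
```

Emit:
{"op": "step_arm", "data": {"targets": "0 2 0 0;0 4 0 0;0 6 0 0;0 6 0 0"}}

```text
t: 4.7
tcp_pos: [0.482, 0.1105, 0.1535]
tool_rot: [0.747, 0.665, 0.0, 0.0]
force: [0.2, -0.4, 0.1]
finger_gap: -0.0
gripper_force: 0.0
```

Emit:
{"op": "step_arm", "data": {"targets": "0 -4 0 0;0 -8 0 0;0 -12 0 0;0 -12 0 0"}}

```text
t: 5.1
tcp_pos: [0.4684, 0.1121, 0.1534]
tool_rot: [0.747, 0.665, -0.0, -0.0]
force: [0.6, 0.2, -0.6]
finger_gap: -0.001
gripper_force: 0.0
```

```bash
python3 - <<'E'
from h import *
for c in("side","top"):
    k=manip.get_calibration(c); print(c,{a:b for a,b in k.items() if a!="extrinsics"})
    im=manip.snapshot(c); t=manip.sense()["tcp_pos"]; u=proj(c,t)[0]; print(u)
    x,y=u.astype(int); 
    a=cv2.resize(im[y-40:y+40,x-40:x+40],(400,400),interpolation=cv2.INTER_CUBIC)
    for P,col in((t,(255,0,0)),(t+[0,0,.1],(255,255,0)),([0,0,0],(0,255,0))):
        w=proj(c,P)[0]; print(w)
        cv2.circle(a,tuple(int(v) for v in (w-[x-40,y-40])*5),4,col,1)
    cv2.imwrite(f"pics/c_{c}.png",a[:,:,::-1])
s=np.hstack([cv2.imread("pics/c_side.png"),cv2.imread("pics/c_top.png")]);cv2.imwrite("pics/c.png",s)
E
```

```text
side {'fov_y': 48.45226540974927, 'cx': 320.50813749277813, 'cy': 198.24857553568145}
[378.06487757 195.168846  ]
[378.06487757 195.168846  ]
[382.45643963 183.35802141]
[425.82950859  96.14447503]
top {'fov_y': 43.419576320597294, 'cx': 320.2068657913734, 'cy': 195.05379574943544}
[273.63978653 233.60511234]
[273.63978653 233.60511234]
[269.64733764 233.73057603]
[312.84456231 394.52881272]
```

View pics/c.png

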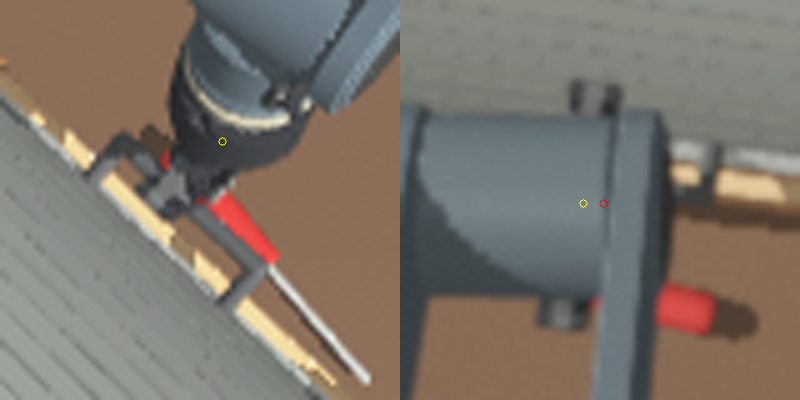

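Emit:
{"op": "step_arm", "data": {"targets": "0 6 0 0;0 12 0 0;0 12 2 0;0 12 4 0;0 12 6 0;0 12 6 0"}}

```text
t: 5.8
tcp_pos: [0.4807, 0.1106, 0.147]
tool_rot: [0.747, 0.665, -0.001, -0.0]
force: [-0.0, -0.4, 0.0]
finger_gap: -0.003
gripper_force: 0.0
```

Emit:
{"op": "step_arm", "data": {"targets": "0 3 0 0;0 6 0 0;0 9 0 0;0 9 0 0"}}

```text
t: 6.2
tcp_pos: [0.4914, 0.1093, 0.1476]
tool_rot: [0.747, 0.665, 0.0, 0.0]
force: [-0.6, -0.5, 0.3]
finger_gap: 0.003
gripper_force: 0.0
```

```bash
python3 - <<'E'
from h import *
o=[]
for c,(x,y) in(("side",(376,196)),("top",(274,230))):
    im=manip.snapshot(c); a=im[y-30:y+30,x-30:x+30]
    o.append(cv2.resize(a,(400,400),interpolation=cv2.INTER_LANCZOS4))
o=np.clip(np.hstack(o).astype(float)*1.6,0,255).astype(np.uint8)
cv2.imwrite("pics/d.png",o[:,:,::-1])
t=manip.sense()["tcp_pos"]; print(proj("side",t),proj("top",t))
E
```

```text
[[372.79501412 200.58187154]] [[275.01016363 225.80943998]]
```

View pics/d.png

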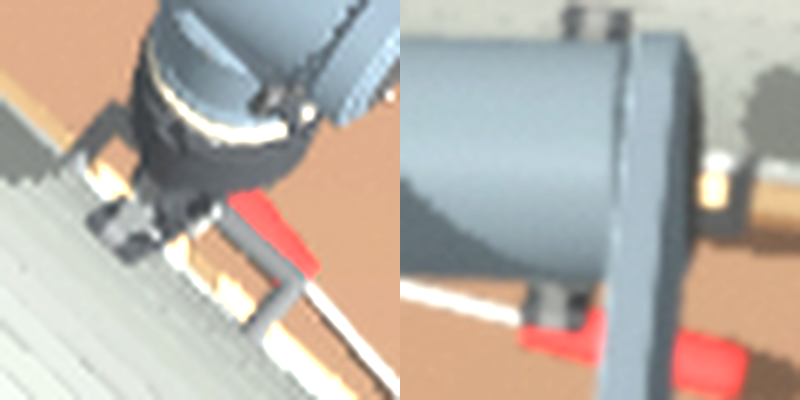

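Emit:
{"op": "step_arm", "data": {"targets": "0 0 5 0;0 0 10 0;0 0 15 0;0 0 15 0"}}

```text
t: 6.7
tcp_pos: [0.4924, 0.1094, 0.1326]
tool_rot: [0.747, 0.665, 0.001, 0.001]
force: [4.3, -0.6, 0.3]
finger_gap: 0.0
gripper_force: 1.5
```

Emit:
{"op": "step_arm", "data": {"targets": "0 0 -10 0;0 0 -30 0;0 -6 -30 0;0 -12 -30 0;0 -12 -30 0", "gripper": 0.65}}

```text
t: 7.2
tcp_pos: [0.4757, 0.1111, 0.1616]
tool_rot: [0.747, 0.665, -0.002, -0.001]
force: [0.6, -0.9, 0.4]
finger_gap: 0.348
gripper_force: 0.0
```

Emit:
{"op": "step_arm", "data": {"targets": "0 0 6 0;0 0 12 0;0 0 18 0;0 0 24 0;0 0 24 0"}}

```text
t: 7.7
tcp_pos: [0.4777, 0.1108, 0.1373]
tool_rot: [0.747, 0.665, -0.001, -0.001]
force: [0.6, 0.3, 0.2]
finger_gap: 0.352
gripper_force: 0.0
```

Still no contact. I'll go a little lower and close.

Emit:
{"op": "step_arm", "data": {"targets": "0 0 4 0;0 0 7 0;0 0 7 0"}}

```text
t: 8.0
tcp_pos: [0.4782, 0.1109, 0.1311]
tool_rot: [0.747, 0.665, -0.0, -0.0]
force: [-0.5, -0.8, 0.4]
finger_gap: 0.351
gripper_force: 0.0
```

Emit:
{"op": "step_arm", "data": {"targets": "0 0 0 0;0 0 0 0;0 0 0 0;0 0 0 0;0 0 0 0", "gripper": 1}}

```text
t: 8.5
tcp_pos: [0.475, 0.1112, 0.1314]
tool_rot: [0.747, 0.665, -0.003, -0.002]
force: [-4.5, 1.8, 3.6]
finger_gap: 0.117
gripper_force: 39.0
```

Emit:
{"op": "step_arm", "data": {"targets": "0 -2 0 0;0 -2 4 0;0 -2 8 0;0 -2 8 0", "gripper": 0.72}}

```text
t: 8.9
tcp_pos: [0.4766, 0.111, 0.123]
tool_rot: [0.747, 0.665, -0.0, -0.0]
force: [0.4, 0.0, -0.8]
finger_gap: 0.279
gripper_force: 0.0
```

Emit:
{"op": "step_arm", "data": {"targets": "0 0 0 0;0 0 0 0;0 0 0 0;0 0 0 0;0 0 0 0", "gripper": 1, "squeeze": 40}}

```text
t: 9.4
tcp_pos: [0.4751, 0.1112, 0.1233]
tool_rot: [0.747, 0.665, -0.001, -0.001]
force: [-5.4, 0.8, 2.6]
finger_gap: 0.122
gripper_force: 39.0
```

```bash
python3 -c "
import numpy as np
def rows(a,b,n):
    t=np.radians(np.linspace(a,b,n+1)[1:]);a=np.radians(a)
    print(';'.join(f'0 {210*(np.sin(a)-np.sin(x)):.0f} {-210*(np.cos(x)-np.cos(a)):.0f} 0' for x in t))
rows(60,28.5,11);rows(28.5,-3,11);rows(-3,30,11);rows(30,61,11)"
```

```text
0 5 -9 0;0 11 -18 0;0 18 -26 0;0 24 -34 0;0 32 -42 0;0 39 -49 0;0 47 -56 0;0 55 -63 0;0 64 -69 0;0 73 -74 0;0 82 -80 0
0 9 -5 0;0 19 -9 0;0 29 -13 0;0 39 -16 0;0 49 -19 0;0 59 -21 0;0 69 -23 0;0 80 -24 0;0 90 -25 0;0 101 -25 0;0 111 -25 0
0 -11 -0 0;0 -22 -0 0;0 -33 1 0;0 -44 2 0;0 -55 4 0;0 -65 7 0;0 -76 10 0;0 -86 14 0;0 -96 18 0;0 -106 23 0;0 -116 28 0
0 -9 5 0;0 -17 11 0;0 -26 17 0;0 -34 24 0;0 -41 31 0;0 -48 38 0;0 -55 46 0;0 -62 54 0;0 -68 63 0;0 -73 71 0;0 -79 80 0
```

Emit:
{"op": "step_arm", "data": {"targets": "0 5 -9 0;0 11 -18 0;0 18 -26 0;0 24 -34 0;0 32 -42 0;0 39 -49 0;0 47 -56 0;0 55 -63 0;0 64 -69 0;0 73 -74 0;0 82 -80 0;0 82 -80 0"}}

```text
t: 10.6
tcp_pos: [0.5592, 0.102, 0.2067]
tool_rot: [0.747, 0.665, 0.001, 0.0]
force: [-6.2, 1.9, 10.3]
finger_gap: 0.123
gripper_force: 40.2
```

Emit:
{"op": "step_arm", "data": {"targets": "0 9 -9 0;0 19 -13 0;0 29 -17 0;0 39 -20 0;0 49 -23 0;0 59 -25 0;0 69 -27 0;0 80 -28 0;0 90 -29 0;0 101 -29 0;0 111 -29 0;0 111 -29 0"}}

```text
t: 11.8
tcp_pos: [0.6709, 0.0897, 0.2333]
tool_rot: [0.747, 0.665, 0.002, 0.001]
force: [2.4, 4.8, -5.4]
finger_gap: 0.124
gripper_force: 39.3
```

```bash
python3 - <<'E'
from h import *
o=[]
for c,(x,y) in(("side",(350,215)),("top",(280,180))):
    im=manip.snapshot(c); a=im[y-75:y+75,x-75:x+75]
    o.append(cv2.resize(a,(400,400),interpolation=cv2.INTER_CUBIC))
    for q in("pull_bar","blue_grip","yellow_grip"): print(c,q,[(np.round(d["position"],1).tolist(),round(d["p"],2)) for d in manip.mark_of(c,q)[:2]])
cv2.imwrite("pics/e.png",np.hstack(o)[:,:,::-1])
E
```

```text
side pull_bar [([333.1, 233.0], 0.77)]
side blue_grip [([363.3, 237.7], 0.76)]
side yellow_grip []
top pull_bar []
top blue_grip [([479.0, 252.1], 0.66), ([255.0, 183.8], 0.6)]
top yellow_grip [([302.4, 193.7], 0.73)]
```

View pics/e.png

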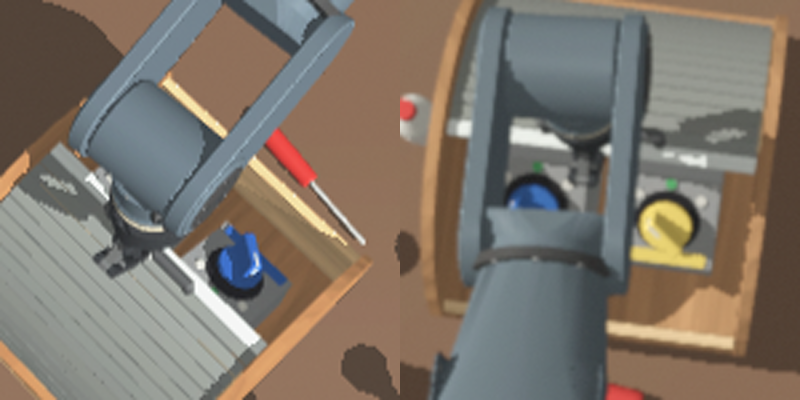

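The cover is at its open end. Blue is on the left and yellow on the right. The grip came out about 25 mm lower in tool z than expected, so I'll allow for that. Next I'll release and lift.

Emit:
{"op": "step_arm", "data": {"targets": "0 0 0 0;0 0 0 0;0 0 -15 0;0 0 -40 0;0 0 -65 0;0 -50 -65 0;0 -100 -65 0;0 -150 -65 0;0 -190 -65 0;0 -190 -65 0", "gripper": 0.65}}

```text
t: 13.2
tcp_pos: [0.474, 0.1107, 0.2986]
tool_rot: [0.747, 0.665, -0.001, -0.0]
force: [-0.2, -0.6, -0.2]
finger_gap: 0.353
gripper_force: 0.0
```

```bash
python3 - <<'E'
from h import *
p=np.load("pose.npy"); M={}
o=[]
for c,(x,y) in(("side",(350,215)),("top",(280,180))):
    im=manip.snapshot(c); a=im[y-75:y+75,x-75:x+75]
    o.append(cv2.resize(a,(400,400),interpolation=cv2.INTER_CUBIC))
    for q in("pull_bar","blue_grip","yellow_grip","blue_unit"):
        r=manip.mark_of(c,q); print(c,q,[(np.round(d["position"],1).tolist(),round(d["p"],2)) for d in r[:2]])
        if r: M[c,q]=r[0]["position"]
cv2.imwrite("pics/f.png",np.hstack(o)[:,:,::-1])
for q in("pull_bar","blue_grip","yellow_grip"):
    if ("side",q) in M and ("top",q) in M:
        r=least_squares(lambda P:np.r_[proj("top",P)[0]-M["top",q],proj("side",P)[0]-M["side",q]],[.6,.1,.16]); print(q,r.x.round(4),r.fun.round(1))
print("nominal",world(p,[[-.052,.068,.151],[-.052,-.068,.151],[.015,0,.27]]).round(4).tolist())
for c in("side","top"): print(c,proj(c,world(p,[[-.052,.068,.151],[-.052,-.068,.151],[.015,0,.27],[.015,.055,.27],[.015,-.055,.27]])).round(1).tolist())
E
```

```text
side pull_bar [([454.0, 260.5], 0.66), ([331.5, 232.1], 0.64)]
side blue_grip [([368.4, 235.6], 0.63)]
side yellow_grip [([334.2, 204.6], 0.81), ([248.5, 101.2], 0.52)]
side blue_unit []
top pull_bar [([282.3, 150.0], 0.67)]
top blue_grip [([254.0, 182.4], 0.54), ([278.1, 152.7], 0.31)]
top yellow_grip [([303.4, 192.8], 0.56)]
top blue_unit [([265.7, 169.9], 0.87)]
pull_bar [0.6043 0.2386 0.1865] [-56.2  31.8 -67.3  -6.5]
blue_grip [0.6009 0.1651 0.2018] [-1.1  0.7 -1.4 -0.1]
yellow_grip [0.5801 0.0328 0.1728] [ 0.1 -0.1  0.2  0. ]
nominal [[0.6154, 0.1636, 0.151], [0.5996, 0.0285, 0.151], [0.674, 0.0882, 0.27]]
side [[361.8, 243.2], [328.9, 210.8], [329.6, 232.1], [344.3, 246.8], [315.1, 217.7]]
top [[256.2, 179.6], [305.6, 186.3], [280.6, 151.8], [258.8, 148.9], [302.4, 154.7]]
```

View pics/f.png

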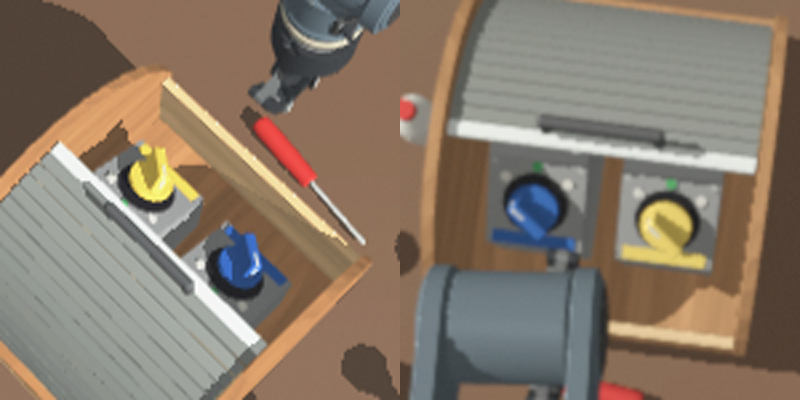

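The view shows blue on the left and yellow on the right, both with pointers at the left dot, and the cover fully open. The triangulated grips match the panel point plus 33 mm along its normal. Next I'll go above the blue knob.

```bash
python3 - <<'E'
from h import *
p=np.load("pose.npy"); p[0]-=.003; np.save("pose.npy",p)
g=world(p,[-.0685,.068,.1796])[0]; print(g, go([g[0],g[1],.26],p[2]+np.radians(-41)))
r=least_squares(lambda P:np.r_[proj("top",P)[0]-[280.4,153.7],proj("side",P)[0]-[327.1,228.9]],[.6,.1,.16]); print(r.x)
E
```

```text
[0.59600614 0.16548691 0.1796    ] (array([ 68.1, 108.6,  37.2]), np.float64(41.0))
[0.6704378  0.08370093 0.27952205]
```

Emit:
{"op": "step_arm", "data": {"targets": "20 35 0 8;40 70 0 16;60 100 0 24;68 108 15 32;68 108 37 41;68 108 37 41;68 108 37 41", "gripper": 0.53, "squeeze": 20}}

```text
t: 14.4
tcp_pos: [0.5945, 0.1656, 0.26]
tool_rot: [0.932, 0.362, -0.001, -0.0]
force: [0.3, -0.3, 0.3]
finger_gap: 0.476
gripper_force: 0.0
```

```bash
python3 - <<'E'
from h import *
p=np.load("pose.npy")
g=world(p,[-.0685,.068,.1796])[0]; print(g, go([g[0],g[1],.16],p[2]+np.radians(-41)),manip.sense()["tcp_pos"],manip.sense()["q"].round(2))
E
```

```text
[0.59600614 0.16548691 0.1796    ] (array([  1.2,   1.2, 100. ]), np.float64(0.2)) [0.5944717  0.16564378 0.2600088 ] [ 0.09  0.46  1.38 -0.    1.3   0.92]
```

Emit:
{"op": "step_arm", "data": {"targets": "1 1 30 0;1 1 60 0;1 1 75 0;1 1 85 0;1 1 92 0;1 1 92 0"}}

```text
t: 15.0
tcp_pos: [0.5963, 0.1656, 0.1687]
tool_rot: [0.932, 0.361, 0.0, 0.0]
force: [-0.4, -0.6, -0.1]
finger_gap: 0.47
gripper_force: 0.0
```

Emit:
{"op": "step_arm", "data": {"targets": "0 0 3 0;0 0 6 0;0 0 9 0;0 0 12 0;0 0 12 0"}}

```text
t: 15.5
tcp_pos: [0.5957, 0.1657, 0.156]
tool_rot: [0.933, 0.361, -0.0, -0.0]
force: [-0.4, 0.1, 0.1]
finger_gap: 0.471
gripper_force: 0.0
```

Emit:
{"op": "step_arm", "data": {"targets": "0 0 3 0;0 0 6 0;0 0 6 0"}}

```text
t: 15.8
tcp_pos: [0.5956, 0.1657, 0.1499]
tool_rot: [0.933, 0.361, -0.001, -0.0]
force: [-0.1, -0.5, -0.1]
finger_gap: 0.468
gripper_force: 0.0
```

Emit:
{"op": "step_arm", "data": {"targets": "0 0 0 0;0 0 0 0;0 0 0 0;0 0 0 0;0 0 0 0", "gripper": 1, "squeeze": 20}}

```text
t: 16.3
tcp_pos: [0.5944, 0.1677, 0.1511]
tool_rot: [0.933, 0.361, -0.001, -0.002]
force: [-3.7, 5.2, 3.8]
finger_gap: 0.219
gripper_force: 18.4
```

Emit:
{"op": "step_arm", "data": {"targets": "0 -2 2 0;1 -1 5 0;2 0 8 0;3 2 11 0;3 2 13 0;3 2 13 0;3 2 13 0"}}

```text
t: 17.0
tcp_pos: [0.5992, 0.1675, 0.1423]
tool_rot: [0.933, 0.361, 0.001, -0.001]
force: [-8.4, 1.7, 21.4]
finger_gap: 0.224
gripper_force: 22.5
```

Emit:
{"op": "step_arm", "data": {"targets": "0 0 1 5;0 0 1 10;0 0 1 15;0 0 1 20;0 0 1 25;0 0 2 30;0 0 2 35;0 0 2 40;0 0 2 45;0 0 2 49;0 0 2 49;0 0 2 49"}}

```text
t: 18.2
tcp_pos: [0.6015, 0.1654, 0.1394]
tool_rot: [0.998, -0.058, 0.003, 0.001]
force: [-3.1, -3.9, 15.1]
finger_gap: 0.165
gripper_force: 19.4
```

Emit:
{"op": "step_arm", "data": {"targets": "0 0 0 0;0 0 0 0;0 0 0 0;0 0 -5 0;0 0 -10 0;0 0 -15 0;0 0 -25 0;0 0 -50 0;0 0 -90 0;0 0 -120 0;0 0 -120 0", "gripper": 0.55}}

```text
t: 19.3
tcp_pos: [0.6033, 0.1666, 0.2616]
tool_rot: [0.998, -0.058, 0.006, -0.001]
force: [1.1, -0.1, -0.3]
finger_gap: 0.45
gripper_force: 0.0
```

```bash
python3 - <<'E'
from h import *
p=np.load("pose.npy"); c,s=np.cos(p[2]),np.sin(p[2])
b=world(p,[-.10,0,.3])[0]; print(go([b[0],b[1],.30],p[2]),manip.sense()["tcp_pos"],manip.sense()["q"].round(2))
im=manip.snapshot("side"); a=im[185:285,310:410]
cv2.imwrite("pics/k.png",cv2.resize(a,(600,600),interpolation=cv2.INTER_CUBIC)[:,:,::-1])
E
```

```text
(array([-38.1,  69.9, -39.1]), np.float64(-90.0)) [0.60325308 0.16663342 0.26156219] [0.09 0.47 1.37 0.   1.29 1.78]
```

View pics/k.png

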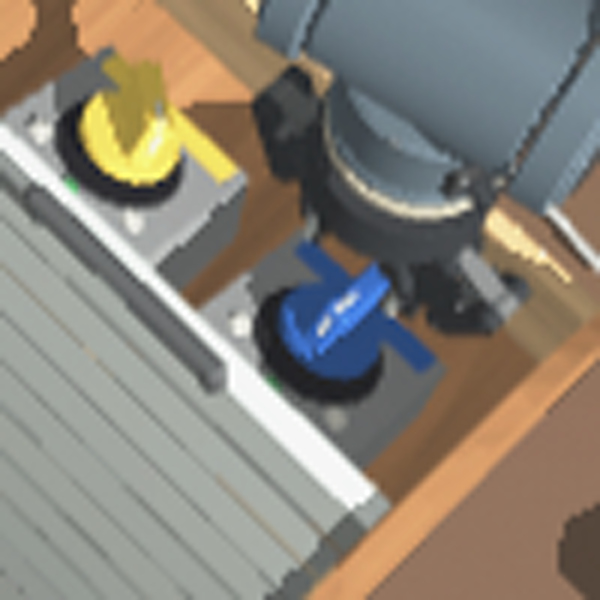

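The blue bar now points down the image toward the rear at the green dot (275,383). Yellow is unchanged. Next I'll return to the bar and roll it closed.

Emit:
{"op": "step_arm", "data": {"targets": "-10 20 -40 -8;-20 40 -60 -16;-38 70 -60 -24;-38 70 -60 -32;-38 70 -60 -40;-38 70 -60 -48;-38 70 -60 -56;-38 70 -60 -64;-38 70 -60 -72;-38 70 -60 -80;-38 70 -60 -88;-38 70 -60 -90", "gripper": 0.65}}

```text
t: 20.55
tcp_pos: [0.5528, 0.1011, 0.314]
tool_rot: [0.746, 0.666, -0.001, -0.001]
force: [0.1, -0.3, -0.2]
finger_gap: 0.351
gripper_force: 0.0
```

```bash
python3 - <<'E'
from h import *
p=np.load("pose.npy"); print(go([.671,.0897,.31],p[2]),manip.sense()["tcp_pos"])
E
```

```text
(array([  2.1, 118.7,   3.6]), np.float64(0.2)) [0.55284663 0.10106413 0.31396781]
```

Emit:
{"op": "step_arm", "data": {"targets": "2 40 0 0;2 80 0 0;2 119 0 0;2 119 0 0;2 119 20 0;2 119 40 0;2 119 60 0;2 119 70 0;2 119 79 0;2 119 79 0"}}

```text
t: 21.55
tcp_pos: [0.6711, 0.0894, 0.2351]
tool_rot: [0.747, 0.665, -0.001, -0.001]
force: [0.4, 0.3, 0.4]
finger_gap: 0.351
gripper_force: 0.0
```

Emit:
{"op": "step_arm", "data": {"targets": "0 0 0 0;0 0 0 0;0 0 0 0;0 0 0 0;0 0 0 0", "gripper": 1, "squeeze": 40}}

```text
t: 22.05
tcp_pos: [0.671, 0.0895, 0.2373]
tool_rot: [0.747, 0.665, -0.001, -0.001]
force: [-4.9, -0.1, 3.8]
finger_gap: 0.118
gripper_force: 40.2
```

Emit:
{"op": "step_arm", "data": {"targets": "0 -11 0 0;0 -22 0 0;0 -33 1 0;0 -44 2 0;0 -55 4 0;0 -65 7 0;0 -76 10 0;0 -86 14 0;0 -96 18 0;0 -106 23 0;0 -116 28 0;0 -116 28 0"}}

```text
t: 23.25
tcp_pos: [0.5569, 0.102, 0.2114]
tool_rot: [0.747, 0.665, 0.001, 0.002]
force: [-5.1, -1.3, 11.6]
finger_gap: 0.118
gripper_force: 42.7
```

Emit:
{"op": "step_arm", "data": {"targets": "0 -9 1 0;0 -17 7 0;0 -26 13 0;0 -34 20 0;0 -41 27 0;0 -48 34 0;0 -55 42 0;0 -62 51 0;0 -68 60 0;0 -73 69 0;0 -79 79 0;0 -80 81 0"}}

```text
t: 24.45
tcp_pos: [0.475, 0.1117, 0.128]
tool_rot: [0.747, 0.665, -0.002, -0.001]
force: [-4.8, -6.6, 30.0]
finger_gap: 0.112
gripper_force: 48.2
```

Emit:
{"op": "step_arm", "data": {"targets": "0 0 -3 0;0 0 -3 0;0 0 -3 0", "gripper": 0.68}}

```text
t: 24.75
tcp_pos: [0.4759, 0.1127, 0.1296]
tool_rot: [0.747, 0.665, -0.001, -0.001]
force: [0.8, 0.1, -0.3]
finger_gap: 0.32
gripper_force: 0.0
```

Emit:
{"op": "step_arm", "data": {"targets": "0 -1 -15 0;0 -1 -30 0;0 -1 -60 0;0 -1 -90 0;0 -40 -120 0;0 -40 -120 0"}}

```text
t: 25.35
tcp_pos: [0.4348, 0.1178, 0.2527]
tool_rot: [0.747, 0.665, 0.001, -0.0]
force: [0.7, 0.1, -0.1]
finger_gap: 0.324
gripper_force: 0.0
```

```bash
python3 - <<'E'
from h import *
a=cv2.cvtColor(cv2.imread("pics/side0.png"),cv2.COLOR_BGR2GRAY).astype(np.float32)
for c in("side","top"):
    im=manip.snapshot(c); cv2.imwrite(f"pics/end_{c}.png",im[:,:,::-1])
    for q in("pull_bar","blue_grip","yellow_grip"): print(c,q,[(np.round(d["position"],1).tolist(),round(d["p"],2)) for d in manip.mark_of(c,q)[:2]])
b=cv2.cvtColor(cv2.imread("pics/end_side.png"),cv2.COLOR_BGR2GRAY).astype(np.float32)
# slat pattern shift
for r in((200,280,300,360),(195,245,330,380),(205,225,380,395)):
    A=a[r[0]:r[1],r[2]:r[3]];B=b[r[0]:r[1],r[2]:r[3]]; print(cv2.phaseCorrelate(A,B),np.abs(A-B).mean())
print(manip.sense()["force"],manip.sense()["tcp_pos"])
E
```

```text
side pull_bar [([378.6, 195.4], 0.77)]
side blue_grip []
side yellow_grip []
top pull_bar [([273.9, 229.6], 0.61)]
top blue_grip []
top yellow_grip []
((0.4822893673255173, -0.1572124979138252), 0.6871536882718404) 8.816667
((0.26632318796027477, -0.14692610227014669), 0.259306803894043) 6.2308
((0.8463427403879411, 0.19257730943991902), 1.060189532438914) 11.723333
[-0.82318031  0.05476192 -0.4159244 ] [0.4378108  0.11660289 0.24944536]
```

```bash
python3 - <<'E'
import cv2,numpy as np
for c,rs in(("side",((174,194,352,372),(200,222,380,402))),("top",((212,238,285,305),(208,234,244,262)))):
    a=cv2.imread(f"pics/{c}0.png");b=cv2.imread(f"pics/end_{c}.png")
    for y0,y1,x0,x1 in rs:
        m=cv2.matchTemplate(b[y0-8:y1+8,x0-8:x1+8],a[y0:y1,x0:x1],cv2.TM_CCOEFF_NORMED)
        _,v,_,l=cv2.minMaxLoc(m); print(c,l[0]-8,l[1]-8,round(v,3))
E
```

```text
side 1 0 0.882
side 0 0 0.88
top 0 1 0.777
top 0 1 0.657
```

```bash
python3 -c "
from station import manip
print(manip.sign_off())"
```

```text
the job is handed in; nothing more can be done
None
```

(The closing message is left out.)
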